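Seat the drill-jig cover on the peg box

ROBOT

A 6-joint arm with a two-finger parallel gripper is mounted at the origin on the work surface. World frame = base frame: x ahead of the robot, y to its left, z up, the work surface at z = 0. Lengths are in m, angles in rad, forces in N, time in s.
With the tool pointing down it reaches from about 0.35 to 0.975 m from the base axis. Payload 4.9 kg.
Tool frame: the origin (TCP) lies on the front face of the gripper's body, between the roots of the fingers; the fingertips stand ctrl.tip_extent ahead of it and the grasp point (between the pads) lies 54 mm ahead of it (ctrl.tip_extent is the distance from the TCP to the fingertips, in m); z points along the fingers, y is the line along which they close (so a half turn about z gives the same grasp; the last joint's range is limited). The gripper opens to 85 mm and grips with 20 to 120 N. Pads are 22 mm wide; open, the fingers measure 114 mm over their backs; the gripper's body (76 mm by 85 mm) begins 54 mm behind the grasp point. The pads swing forward as they close: fully open they stand 13 mm farther back than shut.
Start: joints at [1.019, 0.053, 1.613, -0, 1.476, -0.119], TCP at [0.262, 0.567, 0.304] pointing down, gripper open.
Joint ranges: [-3.01, 3.01], [-1.01, 2.22], [0.06, 2.58], [-1.02, 4.17], [0.09, 2.62], [-3.14, 3.14]. Speed limits (rad/s): [2.57, 2.57, 3.14, 3.14, 3.14, 3.14].

INTERFACE

Orientations are given as a rotation vector (axis times angle).
In Python, from station import ctrl gives the robot as it stands.
- The arm moves only by the tool apply_moves, never from a script. Its argument "rows" is one flat list of numbers, 6 for each row, row after row: the shift along the tool's x, y, z normalised to -1 to 1, where 1 is 0.6 m, then the turn, a rotation vector about the tool's x, y, z normalised to -1 to 1, where 1 is 90 degrees. A call has 1 to 20 rows; each row is the pose to reach, as a shift and turn from the pose commanded when the call began, along the tool's axes at that moment; what a row does not reach only later rows make up. A row lasts 1/10 s, in which the tool goes at most 50 mm and 8.59 degrees, less where a joint would pass 70% of its speed; a pose out of reach is approached as far as the arm can. A call with a number of a shift or a turn outside -1 to 1 is refused whole. A call with a gripper value outside its range is refused whole. "grip" is the opening, from 0 (shut) to 1 (fully open), set as the call begins (left out, the last holds). The fingers move at their own pace and stop on an object; "grip_force" is the grip in N (left out, the last holds). Time passes only in rows, so rows that repeat a pose let the fingers close. It gives the time, the measured TCP pose, the force, the opening and the grip force at its end, in the units of the state.
- ctrl.get_obs(): the state, without advancing time (a new reading comes with each control period).
- ctrl.get_image(name): name is "scene" or "top"; returns (picture, depth): 420x560x3 uint8, blue, green, red; 420x560 float32, m along the optical axis (not along the pixel's ray), 0 where there is no reading.
- ctrl.camera_model(name): a dict with "mtx" (3x3 intrinsics, pixels), "R" (3x3) and "t" (3): a world point X has camera coordinates R X + t. Camera axes: x right, y down, z forward; pixel columns grow to the right and rows downward; lengths in m; the calibration is good to about 2 mm. A picture is of the moment at which its call begins. camera_model takes no time and is no camera call.
- ctrl.finish_job(): hands the job in; it is judged then, once.
The state is a dict: "t": time; "q": joint angles; "dq": joint speeds; "effort": joint torques, N m; "tool_pos": TCP position; "tool_rot": TCP orientation; "contact_force": force on the tool from outside, world axes, zero at the start; "wrist_torque": the same for the moment, N m; "opening": finger opening in m; "grip_force": force on a finger pad.
Only numpy, scipy, OpenCV 4.12 (cv2) and the standard library are available. Lean on these libraries where they do the work, as an engineer would, in place of code of your own. Each camera call takes 0.05 s, during which the arm holds its last target. There are 200 camera calls.

TASK

Pull the chest's drawer right out to its stop and leave it open, take out the jig cover, and lay it square on the walnut peg box, over the steel locating pin that stands somewhere along the slot (the cover hides the pin, so slide it along until it drops on). Then press the cover down until the sprung peg box is down on its stop, and finish while still holding it pressed there. Leave the other things on the bench where they are.

Things in the scene. Friction and masses are not known exactly. Their poses are not given: they have to be found in the camera images.
- chest: low wooden drawer chest fixed on the bench, on the left, 220 deep (x) x 240 wide (y) x 90 mm high; origin under its centre, the drawer opens along its -x. The drawer inside is 175 x 198 mm, its floor 22 mm and its rim 68 mm above the bench.
- chest_drawer0 (a joint): how far the drawer is out, m: 0 shut (it starts 0 to 12 mm out), 0.150 at its stop. It slides with 1 N of friction and stays where it is left.
- chest_drawer0_handle (a point): middle of the drawer's handle, a level round brass bar 11 mm thick and 120 mm long, 52 mm above the bench, 35 mm out from the drawer's front, so with 29 mm of room behind it. Moves with the drawer. Its x axis points into the chest (pull along -x), y along the bar, z up.
- cover: jig cover: aluminium plate 84 (x) x 60 (y) x 14 mm, in the middle on top a wooden grip 44 (x) x 16 (y) x 30 mm high, to be pinched across y; 0.19 to 0.29 kg. In the middle underneath, a blind hole 16 mm wide, 10 mm deep, 2 mm chamfer. Origin: centre of the underside, z up. Lies flat in the front part of the drawer, in reach once that is open. Goes on either way round.
- jig: iron base 140 (x) x 86 (y) x 22 mm, fixed on the bench on the right, with the sprung walnut peg box over it; origin under its centre.
- bed_top (a point): centre of the top face of the peg box, a block 110 (x) x 62 (y) x 26 mm on springs; 65 mm above the bench when free. x along its slot, z up. A fixed steel pin 12 mm thick, 8 mm high, chamfered, stands on this face at y = 0, at an unknown x between -12 and +12 mm. The cover rests on the pin, 8 mm up, until its hole is over it; then it goes down flat.
- bed (a joint): how far the sprung peg box is pressed down, m: 0 free, 0.010 down on its stop. It begins to give at about 4 N and takes about 11 N at the stop (the cover's own 2.4 N does not move it); 700 N/m.
- cap0: one of four bone end caps, a stepped button 28 mm wide and 20 mm high, standing on the bench; origin under its centre. A bystander.
- cap1: one of four bone end caps, a stepped button 28 mm wide and 20 mm high, standing on the bench; origin under its centre. A bystander.
- cap2: one of four bone end caps, a stepped button 28 mm wide and 20 mm high, standing on the bench; origin under its centre. A bystander.
- cap3: one of four bone end caps, a stepped button 28 mm wide and 20 mm high, standing on the bench; origin under its centre. A bystander.
- key: tarnished T-shaped tuning key lying on the bench, 95 x 70 x 10 mm; origin under the middle of its shaft, x along the shaft. A bystander.
- drill: iron crank hand drill lying on its side on the right of the bench, 320 mm long, 90 mm high; origin under its middle, x towards the bit. A bystander.
- pot: brown glazed pot, 96 mm wide, 80 mm high, standing on a wooden turntable (160 mm wide, its top 28 mm above the bench) at the back; origin under its centre. A bystander.
Not all that is in view belongs to the job. What is shaped like the jig but blue or red is not meant.

How it is judged:
By the outcome, as a careful person would: the job done as asked, in the order asked, and still so for the second after the job is handed in, while the arm keeps its last pose, push and grip.
It also fails if it takes over 66 s, if anything falls off the work surface, if the arm or the gripper's body presses on something with over 40 N, if the wrist force passes 120 N, or if a joint passes its speed limit or range.

## Working session

There is one attempt and no reset: what is moved stays moved. The work goes in short steps, Python scripts to look and compute and a tool call to move; the robot and the scene stay as the last step left them, time stands still between calls to the robot, and variables do not carry over. Pictures are saved under pics/ and viewed, at most 10 in all, crops included, and the job is handed in when it is done.

Besides the shell and the picture viewer there is one more tool, called after "Request:" by a JSON object that holds its "api" and its "payload". apply_moves: Moves the arm, as the interface text tells. Its arguments: {"type":"object","properties":{"rows":{"type":"array","items":{"type":"number"}},"grip":{"type":"number"},"grip_force":{"type":"number"}},"required":["rows"]}

```bash
mkdir -p pics; ls; python3 - <<'E'
from station import ctrl
import cv2,numpy as np
print(ctrl.tip_extent); o=ctrl.get_obs(); print(o)
for n in("top","scene"):
    im,d=ctrl.get_image(n); cv2.imwrite(f"pics/{n}0.png",im); np.save(f"/tmp/{n}0.npy",d)
    m=ctrl.camera_model(n); print(n,m)
E
```

```text
pics
0.0726
{'t': 0.0, 'q': array([ 1.01899087e+00,  5.33463009e-02,  1.61429938e+00,  1.42730973e-05,
        1.47601878e+00, -1.19018623e-01]), 'dq': array([1.47334348e-03, 4.31767934e-04, 2.86167799e-03, 1.81521416e-04,
       1.18616386e-03, 9.83969914e-05]), 'effort': array([ 2.39480774e-03, -3.93650222e+01, -3.70191729e+01,  7.90890749e-05,
        6.76621363e-03,  1.64208154e-05]), 'tool_pos': array([0.2618801 , 0.56695948, 0.30266621]), 'tool_rot': array([-6.74379287e-01, -3.06764388e+00,  3.06500609e-03]), 'contact_force': array([ 0.31828548,  0.28175974, -0.0755029 ]), 'wrist_torque': array([-0.01378547,  0.04425573, -0.00686525]), 'grip_force': 0.0, 'opening': 0.08566338225465263}
top {'mtx': array([[420.67670876,   0.        , 287.68509773],
       [  0.        , 420.67670876, 208.4149828 ],
       [  0.        ,   0.        ,   1.        ]]), 'R': array([[ 0.02619052, -0.99960666,  0.01002891],
       [-0.98895723, -0.0273728 , -0.14565137],
       [ 0.14586859, -0.00610347, -0.98928515]]), 't': array([-0.14571807,  0.53319584,  1.04799183])}
scene {'mtx': array([[504.32325156,   0.        , 279.17151471],
       [  0.        , 504.32325156, 207.20190848],
       [  0.        ,   0.        ,   1.        ]]), 'R': array([[ 0.72129682,  0.69261338, -0.0041959 ],
       [ 0.38003321, -0.40082177, -0.83361662],
       [-0.57905583,  0.59969044, -0.55232756]]), 't': array([-0.31354514, -0.16947176,  1.60138844])}
```

View pics/top0.png

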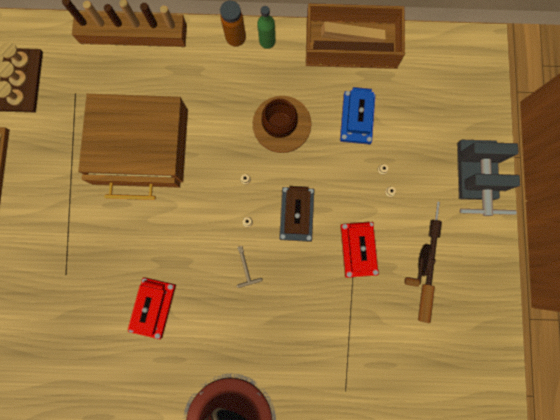

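View pics/scene0.png

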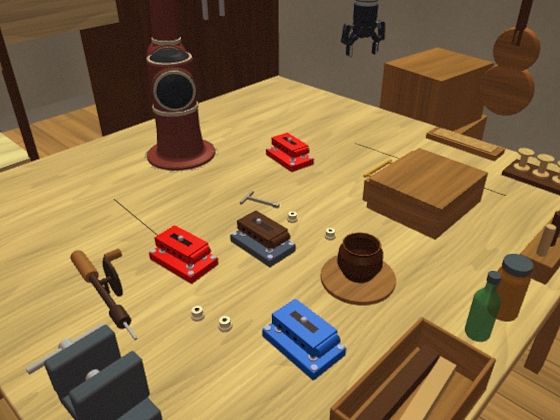

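The top view shows the chest at about (133,135) px with its handle at (131,196), and the dark walnut jig at (297,213) with a pin visible in its slot. The decoys are red at (360,249) and (150,309), and blue at (358,115). The scene view agrees.

```bash
cat > h.py <<'E'
from station import ctrl
import cv2,numpy as np
def cloud(n,d):
    m=ctrl.camera_model(n);K=m["mtx"];v,u=np.mgrid[:420,:560]
    c=np.stack([(u-K[0,2])/K[0,0]*d,(v-K[1,2])/K[1,1]*d,d],-1)
    return (c-m["t"])@m["R"]
def rect(P):
    (c,s,a)=cv2.minAreaRect((P[:,:2]*1000).astype(np.float32)); return np.round(c,1),np.round(s,1),round(a,2)
E
python3 - <<'E'
from h import *
for n,boxes in (("top",dict(chest=(75,90,195,190),jig=(275,180,320,245),handle=(100,178,165,205),)),("scene",dict(chest=(350,140,500,240),jig=(225,205,300,265),handle=(355,155,400,190)))):
    im=cv2.imread(f"pics/{n}0.png");W=cloud(n,np.load(f"/tmp/{n}0.npy"))
    for k,(a,b,c,e) in boxes.items():
        P=W[b:e,a:c].reshape(-1,3); z=P[:,2]
        for lo,hi in dict(chest=[(.083,.097)],jig=[(.058,.07),(.015,.03)],handle=[(.04,.064)])[k]:
            Q=P[(z>lo)&(z<hi)]
            if k=="handle" :
                Q=Q[Q[:,0]<np.percentile(Q[:,0],60)] if n=="scene" else Q
            print(n,k,len(Q),np.round(np.median(Q,0),4),rect(Q))
im=cv2.imread("pics/top0.png");s=cv2.imread("pics/scene0.png")
A=cv2.resize(im[180:245,270:325],(440,520),interpolation=cv2.INTER_CUBIC)
B=cv2.resize(im[170:210,95:190],(350,147));C=cv2.resize(s[200:270,220:300],(350,306),interpolation=cv2.INTER_CUBIC)
R=np.zeros((520,350,3),np.uint8);R[:147]=B;R[160:466]=C
cv2.imwrite("pics/z.png",np.hstack([A,R]))
E
```

```text
top chest 7581 [0.7073 0.2719 0.09  ] (array([706.8, 273.3]), array([242.8, 213.7]), 89.55)
top jig 1102 [ 0.5298 -0.1548  0.0649] (array([ 532.5, -155. ]), array([ 62.1, 121.3]), 87.99)
top jig 591 [ 0.5027 -0.1448  0.0221] (array([ 527.2, -154.8]), array([ 85.9, 140.5]), 88.53)
top handle 408 [0.5588 0.2712 0.0557] (array([569.5, 271.8]), array([167.6,  41.8]), 89.61)
scene chest 3939 [0.7205 0.2585 0.0883] (array([710.7, 150.8]), array([492.8, 207.8]), 89.73)
scene jig 853 [ 0.5368 -0.1581  0.0636] (array([ 533.1, -155.1]), array([ 64.9, 122.2]), 87.68)
scene jig 764 [ 0.5543 -0.1791  0.0206] (array([ 531.2, -107.5]), array([184.6, 144. ]), 87.0)
scene handle 99 [0.5577 0.2648 0.0541] (array([557. , 272.5]), array([132.6,   7.9]), 89.8)
```

View pics/z.png

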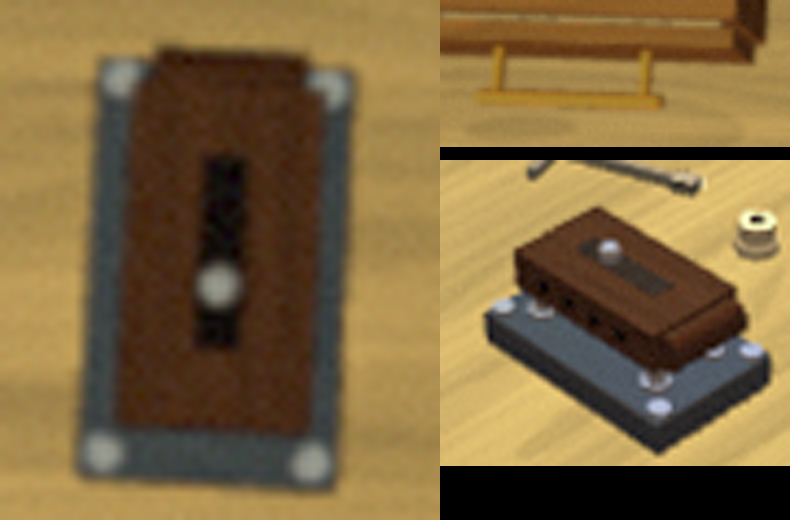

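The zoomed crop shows the pin at about (297.2,215.6) px in the full image, towards -x from the slot's middle. Next I compute the pin position, the bar position and the first move.

```bash
cat >> h.py <<'E'
from scipy.spatial.transform import Rotation as Ro
def ray(n,u,v,z):
    m=ctrl.camera_model(n);C=-m["R"].T@m["t"];r=m["R"].T@np.linalg.inv(m["mtx"])@[u,v,1]
    return C+r*(z-C[2])/r[2]
def to(x,y,z,yaw):
    o=ctrl.get_obs();R0=Ro.from_rotvec(o["tool_rot"]);c,s=np.cos(np.radians(yaw)),np.sin(np.radians(yaw))
    R1=Ro.from_matrix(np.array([[-s,c,0],[c,s,0],[0,0,-1.]]).T)
    d=R0.inv().apply(np.array([x,y,z])-o["tool_pos"])/.6;t=(R0.inv()*R1).as_rotvec()/(np.pi/2)
    print(np.round(np.r_[d,t],4).tolist())
E
python3 - <<'E'
from h import *
print("pin",ray("top",297.25,215.6,.073), "slotmid",ray("top",297.5,211.4,.065))
for n in("top","scene"):
    W=cloud(n,np.load(f"/tmp/{n}0.npy")).reshape(-1,3)
    Q=W[(W[:,2]>.05)&(W[:,2]<.062)&(W[:,0]>.54)&(W[:,0]<.567)&(W[:,1]>.2)&(W[:,1]<.35)];print(n,len(Q),np.round(np.median(Q,0),4),rect(Q),np.percentile(Q[:,0],[5,95]))
to(.558,.272,.2,-.5)
E
```

```text
pin [ 0.51453726 -0.15548533  0.073     ] slotmid [ 0.52628173 -0.15610798  0.065     ]
top 239 [0.5539 0.2715 0.0563] (array([557.6, 272.4]), array([ 18.3, 129.3]), 0.05) [0.54924563 0.5615379 ]
scene 116 [0.5588 0.2707 0.0541] (array([559.9, 272.5]), array([ 13.5, 132.6]), 0.11) [0.55383572 0.56484052]
[-0.6542, -0.239, 0.1716, -0.0011, 0.0006, 0.73]
```

Request:
{"api": "apply_moves", "payload": {"rows": [-0.6542, -0.239, 0.1716, 0, 0, 0.73, -0.6542, -0.239, 0.1716, 0, 0, 0.73, -0.6542, -0.239, 0.1716, 0, 0, 0.73, -0.6542, -0.239, 0.1716, 0, 0, 0.73, -0.6542, -0.239, 0.1716, 0, 0, 0.73, -0.6542, -0.239, 0.1716, 0, 0, 0.73, -0.6542, -0.239, 0.1716, 0, 0, 0.73, -0.6542, -0.239, 0.1716, 0, 0, 0.73, -0.6542, -0.239, 0.1716, 0, 0, 0.73, -0.6542, -0.239, 0.1716, 0, 0, 0.73, -0.6542, -0.239, 0.1716, 0, 0, 0.73, -0.6542, -0.239, 0.1716, 0, 0, 0.73], "grip": 0.33, "grip_force": 20}}

```text
t: 1.3
tool_pos: [0.5577, 0.2733, 0.201]
tool_rot: [-2.23, -2.213, 0.0]
contact_force: [-0.4, 0.1, 0.8]
opening: 0.0282
grip_force: 0.0
```

```bash
python3 - <<'E'
from h import *
im,d=ctrl.get_image("scene");cv2.imwrite("pics/a.png",cv2.resize(im[60:240,300:520],(660,540)))
to(.556,.272,.107,-.5)
E
```

```text
[-0.0027, -0.0027, 0.1571, 0.0001, -0.0002, 0.001]
```

View pics/a.png

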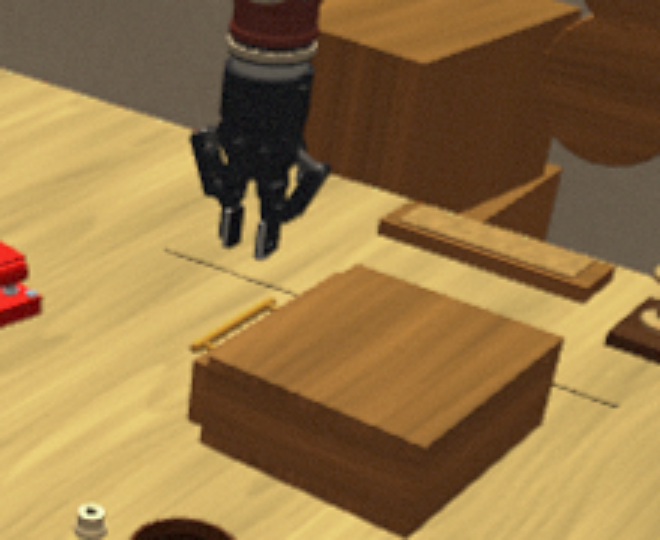

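The gripper's open linkage at the knuckles would come close to the chest's top edge. I will tilt the tool 25° and approach the bar obliquely.

```bash
sed -i 's/def to(x,y,z,yaw)/def to(x,y,z,yaw,tilt=0)/; s/0,0,-1.\]\]).T)/0,0,-1.]]).T)*Ro.from_rotvec([-np.radians(tilt),0,0])/' h.py; python3 - <<'E'
from h import *
to(.505,.272,.161,-.5,25)
E
```

```text
[-0.0032, -0.0877, 0.0671, -0.2776, -0.0004, 0.0009]
```

Request:
{"api": "apply_moves", "payload": {"rows": [-0.003, -0.0877, 0.03, -0.2776, 0, 0, -0.003, -0.0877, 0.0671, -0.2776, 0, 0, -0.003, -0.0877, 0.0671, -0.2776, 0, 0, -0.003, -0.0877, 0.0671, -0.2776, 0, 0, -0.003, -0.0877, 0.0671, -0.2776, 0, 0, -0.003, -0.0877, 0.0671, -0.2776, 0, 0, -0.003, -0.0877, 0.0671, -0.2776, 0, 0], "grip": 0.29}}

```text
t: 2.05
tool_pos: [0.5073, 0.2717, 0.1626]
tool_rot: [1.988, 1.969, 0.439]
contact_force: [0.4, -1.2, 0.7]
opening: 0.0249
grip_force: 0.0
```

```bash
python3 - <<'E'
from h import *
to(.5306,.272,.1064,-.5,25)
im,d=ctrl.get_image("scene");cv2.imwrite("pics/b.png",cv2.resize(im[80:200,320:480],(640,480)))
E
```

```text
[0.0008, -0.0046, 0.1013, 0.0009, -0.0006, -0.0006]
```

View pics/b.png

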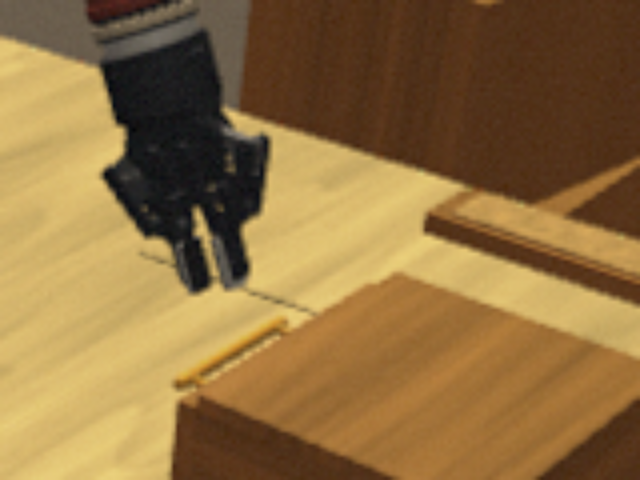

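The picture shows the tilted gripper at (215,230), lined up just above and in front of the handle bar at (230,350). I now approach slowly and then close.

Request:
{"api": "apply_moves", "payload": {"rows": [0.0008, -0.0046, 0.02, 0, 0, 0, 0.0008, -0.0046, 0.04, 0, 0, 0, 0.0008, -0.0046, 0.055, 0, 0, 0, 0.0008, -0.0046, 0.07, 0, 0, 0, 0.0008, -0.0046, 0.08, 0, 0, 0, 0.0008, -0.0046, 0.09, 0, 0, 0, 0.0008, -0.0046, 0.1013, 0, 0, 0, 0.0008, -0.0046, 0.1013, 0, 0, 0]}}

```text
t: 2.9
tool_pos: [0.5287, 0.2713, 0.1034]
tool_rot: [1.989, 1.971, 0.435]
contact_force: [0.8, 0.5, 0.5]
opening: 0.0246
grip_force: 0.0
```

Request:
{"api": "apply_moves", "payload": {"rows": [0, 0, 0, 0, 0, 0, 0, 0, 0, 0, 0, 0, 0, 0, 0, 0, 0, 0, 0, 0, 0, 0, 0, 0, 0, 0, 0, 0, 0, 0], "grip": 0, "grip_force": 25}}

```text
t: 3.4
tool_pos: [0.5288, 0.2715, 0.1045]
tool_rot: [1.988, 1.971, 0.437]
contact_force: [0.2, 0.6, -1.5]
opening: 0.0097
grip_force: 24.8
```

```bash
python3 - <<'E'
from h import *
p=ctrl.get_obs()["tool_pos"]; print(p)
to(p[0]-.12,p[1]+.001,p[2],-.5,25);to(p[0]-.16,p[1]+.0014,p[2],-.5,25)
E
```

```text
[0.52875478 0.2715091  0.10450241]
[-0.0001, -0.1813, -0.0845, -0.0002, -0.0001, 0.0]
[0.0, -0.2417, -0.1126, -0.0002, -0.0001, 0.0]
```

Gripped at 9.7 mm opening. I pull out 120 mm first.

Request:
{"api": "apply_moves", "payload": {"rows": [0, -0.0152, -0.007, 0, 0, 0, 0, -0.0302, -0.0141, 0, 0, 0, 0, -0.0453, -0.0211, 0, 0, 0, 0, -0.0604, -0.0282, 0, 0, 0, 0, -0.0755, -0.0352, 0, 0, 0, 0, -0.0907, -0.0423, 0, 0, 0, 0, -0.1058, -0.0493, 0, 0, 0, 0, -0.1209, -0.0563, 0, 0, 0, 0, -0.136, -0.0634, 0, 0, 0, 0, -0.1511, -0.0704, 0, 0, 0, 0, -0.1662, -0.0775, 0, 0, 0, 0, -0.1813, -0.0845, 0, 0, 0, 0, -0.1813, -0.0845, 0, 0, 0]}}

```text
t: 4.7
tool_pos: [0.4075, 0.2722, 0.1044]
tool_rot: [1.987, 1.971, 0.434]
contact_force: [-1.4, -6.1, 1.9]
opening: 0.0098
grip_force: 26.5
```

Request:
{"api": "apply_moves", "payload": {"rows": [0, -0.006, -0.0028, 0, 0, 0, 0, -0.012, -0.0056, 0, 0, 0, 0, -0.018, -0.0084, 0, 0, 0, 0, -0.024, -0.0112, 0, 0, 0, 0, -0.03, -0.014, 0, 0, 0, 0, -0.03, -0.014, 0, 0, 0]}}

```text
t: 5.3
tool_pos: [0.3881, 0.2722, 0.1044]
tool_rot: [1.987, 1.971, 0.434]
contact_force: [-1.4, -5.8, 2.6]
opening: 0.0098
grip_force: 26.5
```

Request:
{"api": "apply_moves", "payload": {"rows": [0, -0.003, -0.0014, 0, 0, 0, 0, -0.006, -0.0028, 0, 0, 0, 0, -0.009, -0.0042, 0, 0, 0, 0, -0.009, -0.0042, 0, 0, 0]}}

```text
t: 5.7
tool_pos: [0.3823, 0.2723, 0.1044]
tool_rot: [1.988, 1.971, 0.434]
contact_force: [-1.4, -5.8, 3.9]
opening: 0.0097
grip_force: 26.5
```

Request:
{"api": "apply_moves", "payload": {"rows": [0, -0.003, -0.0014, 0, 0, 0, 0, -0.006, -0.0028, 0, 0, 0, 0, -0.009, -0.0042, 0, 0, 0, 0, -0.009, -0.0042, 0, 0, 0]}}

```text
t: 6.1
tool_pos: [0.3804, 0.2728, 0.1063]
tool_rot: [1.98, 1.967, 0.448]
contact_force: [28.7, -5.2, -15.1]
opening: 0.0096
grip_force: 24.5
```

Drawer at its stop (28.7 N). I relax the pull, release the bar and back out along the tool axis.

Request:
{"api": "apply_moves", "payload": {"rows": [0, 0.003, 0.0014, 0, 0, 0, 0, 0.005, 0.0024, 0, 0, 0, 0, 0.005, 0.0024, 0, 0, 0]}}

```text
t: 6.4
tool_pos: [0.3815, 0.2729, 0.1063]
tool_rot: [1.986, 1.969, 0.439]
contact_force: [1.2, -8.0, 6.2]
opening: 0.0099
grip_force: 27.2
```

Request:
{"api": "apply_moves", "payload": {"rows": [0, 0, 0, 0, 0, 0, 0, 0, 0, 0, 0, 0, 0, 0, 0, 0, 0, 0, 0, 0, -0.02, 0, 0, 0, 0, 0, -0.05, 0, 0, 0, 0, 0, -0.09, 0, 0, 0, 0, 0, -0.13, 0, 0, 0, 0, 0, -0.2, 0, 0, 0, 0, 0, -0.28, 0, 0, 0, 0, 0, -0.28, 0, 0, 0, 0, 0, -0.28, 0, 0, 0], "grip": 0.29}}

```text
t: 7.5
tool_pos: [0.3093, 0.274, 0.2583]
tool_rot: [1.987, 1.971, 0.442]
contact_force: [-0.4, 0.1, -0.2]
opening: 0.0249
grip_force: 0.0
```

```bash
python3 - <<'E'
from h import *
print(ctrl.get_obs()["tool_pos"])
P=[]
for n in("top","scene"):
    im,d=ctrl.get_image(n); cv2.imwrite(f"pics/{n}1.png",im); np.save(f"/tmp/{n}1.npy",d);P.append(im)
cv2.imwrite("pics/c.png",np.hstack([cv2.resize(P[0][80:280,60:210],(390,520)),cv2.resize(P[1][80:280,290:440],(390,520))]))
E
```

```text
[0.30929834 0.27402478 0.25827857]
```

View pics/c.png

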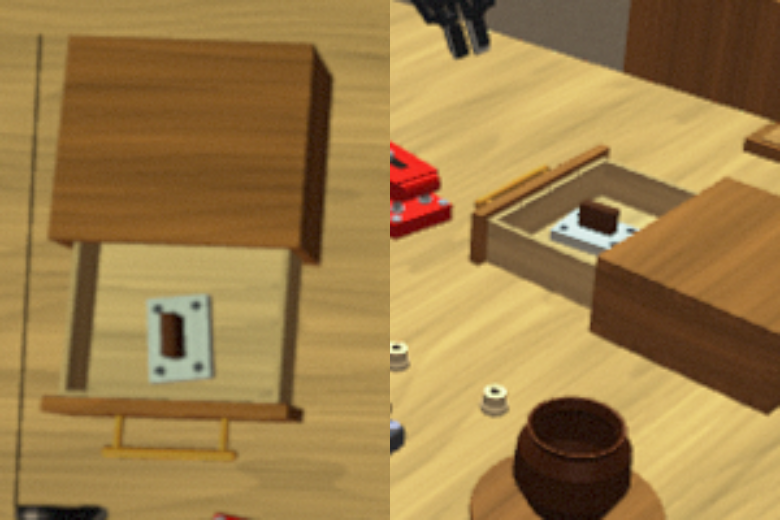

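The drawer is open. The cover is at about (129,210) px in the top view, with its long axis nearly along x and the wooden grip in the middle. I measure it next.

```bash
python3 - <<'E'
from h import *
im=cv2.imread("pics/top1.png").astype(int);W=cloud("top",np.load("/tmp/top1.npy"))
b,g,r=im[...,0],im[...,1],im[...,2]
box=np.zeros(b.shape,bool);box[185:235,105:150]=1
z=W[...,2]
pl=box&(z>.03)&(z<.045)&(b>r-15); gr=box&(z>.056)&(z<.072)
for k,m in(("plate",pl),("grip",gr)):
    Q=W[m];print(k,len(Q),np.round(Q.mean(0),4),rect(Q))
    m8=m.astype(np.uint8); u=cv2.minAreaRect(np.argwhere(m)[:,::-1].astype(np.float32));print(u)
    print(ray("top",*u[0],.036 if k=="plate" else .066))
Ws=cloud("scene",np.load("/tmp/scene1.npy")).reshape(-1,3)
Q=Ws[(Ws[:,2]>.056)&(Ws[:,2]<.072)&(abs(Ws[:,0]-.5)<.06)&(abs(Ws[:,1]-.26)<.05)];print("sgrip",len(Q),Q.mean(0),rect(Q))
E
```

```text
plate 538 [0.5213 0.2757 0.0362] (array([522.3, 279.3]), array([81.6, 59.2]), 6.15)
((128.84262084960938, 209.93643188476562), (31.567447662353516, 22.710643768310547), 88.02507019042969)
[0.52215597 0.27880668 0.036     ]
grip 227 [0.496  0.2734 0.0659] (array([501.4, 266.3]), array([109.1,  85.1]), 89.77)
((127.50828552246094, 216.73464965820312), (44.04100036621094, 33.42118453979492), 1.7899105548858643)
[0.500889  0.2695342 0.066    ]
sgrip 206 [0.48550305 0.26479737 0.06373672] (array([502.4, 259.9]), array([98.5, 93.1]), 89.69)
```

```bash
python3 - <<'E'
from h import *
def pca(Q):
    w,v=np.linalg.eigh(np.cov(Q[:,:2].T));a=v[:,1];return round(np.degrees(np.arctan(a[1]/a[0])),2)
W=cloud("top",np.load("/tmp/top1.npy"));z=W[...,2]
box=np.zeros(z.shape,bool);box[192:224,116:140]=1
Q=W[box&(z>.05)&(z<.075)];print(len(Q),Q.mean(0),rect(Q),pca(Q))
Q=W[box&(z>.061)&(z<.07)];print(len(Q),Q.mean(0),rect(Q),pca(Q))
Ws=cloud("scene",np.load("/tmp/scene1.npy")).reshape(-1,3)
Q=Ws[(Ws[:,2]>.060)&(Ws[:,2]<.072)&(abs(Ws[:,0]-.522)<.04)&(abs(Ws[:,1]-.279)<.03)];print("s",len(Q),Q.mean(0),rect(Q),pca(Q))
im=cv2.imread("pics/top1.png")
# plate edges in metric rectified view, 0.25 mm/px
m=ctrl.camera_model("top");H=m["mtx"]@np.c_[m["R"][:,0],m["R"][:,1],m["R"][:,2]*.036+m["t"]]
s=.0003;A=np.array([[0,-s,.522+200*s],[-s,0,.279+200*s],[0,0,1]])  # (u,v)->x,y ; v down=-x, u right=-y
A=np.array([[0,-s,.522+200*s],[-s,0,.279+200*s],[0,0,1.]])
w=cv2.warpPerspective(im,np.linalg.inv(H@A),(400,400));cv2.imwrite("pics/d.png",w)
mm=((w[...,0].astype(int)>w[...,2]-8)&(w.max(2)>120)).astype(np.uint8);mm=cv2.morphologyEx(mm,cv2.MORPH_OPEN,np.ones((9,9)))
c=max(cv2.findContours(mm,0,2)[0],key=cv2.contourArea);r=cv2.minAreaRect(cv2.convexHull(c));print(r,A@[*r[0],1],np.array(r[1])*s)
E
```

```text
144 [0.52208473 0.27886026 0.06314921] (array([521.9, 280.8]), array([43.5, 17.3]), 5.08) 7.08
110 [0.52271244 0.27994391 0.06535153] (array([521.9, 280.5]), array([43.4, 15.5]), 6.51) 6.39
s 55 [0.52623348 0.27872902 0.06357276] (array([524.7, 280.1]), array([45.4, 20.3]), 4.21) 9.86
((105.5, 86.5), (11.0, 9.0), 90.0) [0.55605 0.30735 1.     ] [0.0033 0.0027]
```

View pics/d.png

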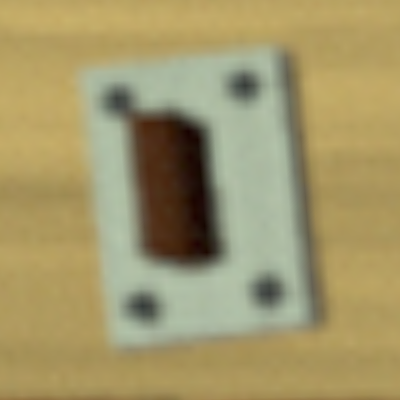

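The rectified crop shows the cover's corners at (80,72), (285,48), (312,325) and (115,350). That puts its centre at (0.5223, 0.2796) with a yaw of about 6.4°.

```bash
python3 - <<'E'
from h import *
print(ctrl.tip_extent); to(.5223,.2796,.2,-83.6)
E
```

```text
0.0726
[0.0139, 0.2839, 0.2328, 0.2263, -0.1995, 0.908]
```

Request:
{"api": "apply_moves", "payload": {"rows": [0.0139, 0.2839, 0.2328, 0.2263, -0.1995, 0.908, 0.0139, 0.2839, 0.2328, 0.2263, -0.1995, 0.908, 0.0139, 0.2839, 0.2328, 0.2263, -0.1995, 0.908, 0.0139, 0.2839, 0.2328, 0.2263, -0.1995, 0.908, 0.0139, 0.2839, 0.2328, 0.2263, -0.1995, 0.908, 0.0139, 0.2839, 0.2328, 0.2263, -0.1995, 0.908, 0.0139, 0.2839, 0.2328, 0.2263, -0.1995, 0.908, 0.0139, 0.2839, 0.2328, 0.2263, -0.1995, 0.908, 0.0139, 0.2839, 0.2328, 0.2263, -0.1995, 0.908, 0.0139, 0.2839, 0.2328, 0.2263, -0.1995, 0.908, 0.0139, 0.2839, 0.2328, 0.2263, -0.1995, 0.908, 0.0139, 0.2839, 0.2328, 0.2263, -0.1995, 0.908, 0.0139, 0.2839, 0.2328, 0.2263, -0.1995, 0.908, 0.0139, 0.2839, 0.2328, 0.2263, -0.1995, 0.908], "grip": 0.5}}

```text
t: 9.0
tool_pos: [0.5225, 0.2799, 0.2015]
tool_rot: [-3.136, -0.177, -0.003]
contact_force: [0.3, -0.2, -0.2]
opening: 0.0428
grip_force: 0.0
```

```bash
python3 - <<'E'
from h import *
print(ctrl.tip_extent, ctrl.get_obs()["q"].round(3)); to(.5223,.2796,.1135,-83.6)
E
```

```text
0.0726 [ 0.366  0.06   1.781 -0.     1.298  1.824]
[-0.0007, 0.0006, 0.1467, -0.0003, -0.0011, 0.0008]
```

Request:
{"api": "apply_moves", "payload": {"rows": [0, 0, 0.04, 0, 0, 0, 0, 0, 0.08, 0, 0, 0, 0, 0, 0.11, 0, 0, 0, 0, 0, 0.13, 0, 0, 0, 0, 0, 0.14, 0, 0, 0, 0, 0, 0.1467, 0, 0, 0, 0, 0, 0.1467, 0, 0, 0]}}

```text
t: 9.7
tool_pos: [0.5232, 0.2801, 0.1142]
tool_rot: [-3.136, -0.175, -0.004]
contact_force: [0.5, -0.3, 0.3]
opening: 0.0426
grip_force: 0.0
```

Request:
{"api": "apply_moves", "payload": {"rows": [0, 0, 0, 0, 0, 0, 0, 0, 0, 0, 0, 0, 0, 0, 0, 0, 0, 0, 0, 0, 0, 0, 0, 0, 0, 0, 0, 0, 0, 0, 0, 0, 0, 0, 0, 0, 0, 0, 0, 0, 0, 0], "grip": 0, "grip_force": 45}}

```text
t: 10.4
tool_pos: [0.5238, 0.2803, 0.1152]
tool_rot: [-3.135, -0.175, -0.006]
contact_force: [-0.9, 0.1, 4.7]
opening: 0.015
grip_force: 45.9
```

Request:
{"api": "apply_moves", "payload": {"rows": [0, 0, -0.02, 0, 0, 0, 0, 0, -0.04, 0, 0, 0, 0, 0, -0.07, 0, 0, 0, 0, 0, -0.12, 0, 0, 0, 0, 0, -0.18, 0, 0, 0, 0, 0, -0.18, 0, 0, 0, 0, 0, -0.18, 0, 0, 0]}}

```text
t: 11.1
tool_pos: [0.523, 0.2799, 0.223]
tool_rot: [-3.135, -0.175, -0.006]
contact_force: [-0.7, 1.0, -3.0]
opening: 0.0149
grip_force: 45.0
```

```bash
python3 - <<'E'
from h import *
im,d=ctrl.get_image("scene");ti,dt=ctrl.get_image("top");np.save("/tmp/s2.npy",d)
cv2.imwrite("pics/e.png",np.hstack([cv2.resize(im[60:220,300:460],(400,400)),cv2.resize(ti[130:250,70:190],(400,400))]))
to(.5145,-.1553,.24,-91.5)
E
```

```text
[-0.0927, 0.7186, -0.0332, 0.0001, 0.0007, 0.0876]
```

View pics/e.png

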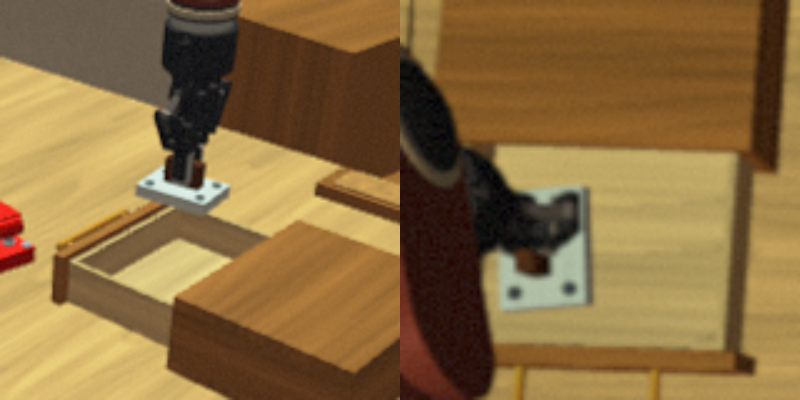

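The cover is held level and squarely in the fingers, and the drawer is empty and open. Now I carry it over the jig.

Request:
{"api": "apply_moves", "payload": {"rows": [-0.005, 0.03, -0.01, 0, 0, 0.005, -0.01, 0.08, -0.02, 0, 0, 0.01, -0.02, 0.13, -0.03, 0, 0, 0.02, -0.025, 0.19, -0.033, 0, 0, 0.025, -0.03, 0.25, -0.033, 0, 0, 0.03, -0.04, 0.31, -0.033, 0, 0, 0.04, -0.05, 0.37, -0.033, 0, 0, 0.05, -0.055, 0.43, -0.033, 0, 0, 0.06, -0.06, 0.49, -0.033, 0, 0, 0.065, -0.07, 0.55, -0.033, 0, 0, 0.07, -0.08, 0.61, -0.033, 0, 0, 0.08, -0.085, 0.65, -0.033, 0, 0, 0.085, -0.09, 0.68, -0.033, 0, 0, 0.09, -0.0927, 0.705, -0.033, 0, 0, 0.09, -0.0927, 0.7186, -0.033, 0, 0, 0.09, -0.0927, 0.7186, -0.033, 0, 0, 0.09, -0.0927, 0.7186, -0.033, 0, 0, 0.09]}}

```text
t: 12.9
tool_pos: [0.5154, -0.1544, 0.241]
tool_rot: [-3.139, 0.046, -0.002]
contact_force: [-0.3, 0.4, -2.5]
opening: 0.0154
grip_force: 45.0
```

```bash
python3 - <<'E'
from h import *
im,d=ctrl.get_image("scene");cv2.imwrite("pics/f.png",cv2.resize(im[120:280,200:340],(560,600*16//15)[:2]))
to(.5155,-.1547,.180,-91.7);to(.5155,-.1547,.170,-91.7)
W=cloud("top",np.load("/tmp/top0.npy")).reshape(-1,3)
Q=W[(abs(W[:,2]-.022)<.005)&(abs(W[:,0]-.527)<.09)&(abs(W[:,1]+.155)<.06)]; 
for s in(-1,1):
    e=[]
    for x in np.arange(.465,.59,.006):
        q=Q[abs(Q[:,0]-x)<.003]
        if len(q): e.append((x,(q[:,1]*s).max()*s))
    e=np.array(e);print(s,np.degrees(np.arctan(np.polyfit(e[:,0],e[:,1],1)[0])))
E
```

```text
[-0.0001, 0.0011, 0.1017, -0.0012, -0.0011, 0.0004]
[-0.0002, 0.0011, 0.1184, -0.0012, -0.0011, 0.0004]
-1 -1.5479134648114246
1 -1.6690984844400107
```

Request:
{"api": "apply_moves", "payload": {"rows": [0, 0.001, 0.03, 0, 0, 0, 0, 0.001, 0.06, 0, 0, 0, 0, 0.001, 0.085, 0, 0, 0, 0, 0.001, 0.1, 0, 0, 0, 0, 0.001, 0.11, 0, 0, 0, 0, 0.001, 0.1184, 0, 0, 0, 0, 0.001, 0.1184, 0, 0, 0, 0, 0.001, 0.1184, 0, 0, 0]}}

```text
t: 13.75
tool_pos: [0.516, -0.1555, 0.1708]
tool_rot: [-3.14, 0.047, -0.005]
contact_force: [-0.1, -0.6, -3.5]
opening: 0.0151
grip_force: 45.0
```

Request:
{"api": "apply_moves", "payload": {"rows": [0, 0, 0.0025, 0, 0, 0, 0, 0, 0.005, 0, 0, 0, 0, 0, 0.0075, 0, 0, 0, 0, 0, 0.01, 0, 0, 0, 0, 0, 0.01, 0, 0, 0]}}

```text
t: 14.25
tool_pos: [0.5155, -0.1553, 0.1639]
tool_rot: [-3.14, 0.047, -0.002]
contact_force: [-0.0, 0.7, -3.1]
opening: 0.015
grip_force: 45.0
```

Request:
{"api": "apply_moves", "payload": {"rows": [0, 0, 0.0025, 0, 0, 0, 0, 0, 0.005, 0, 0, 0, 0, 0, 0.005, 0, 0, 0]}}

```text
t: 14.55
tool_pos: [0.5155, -0.1553, 0.1609]
tool_rot: [-3.14, 0.047, -0.003]
contact_force: [-0.8, -0.6, -3.1]
opening: 0.0153
grip_force: 45.0
```

Request:
{"api": "apply_moves", "payload": {"rows": [0, 0, 0.0025, 0, 0, 0, 0, 0, 0.005, 0, 0, 0, 0, 0, 0.005, 0, 0, 0]}}

```text
t: 14.85
tool_pos: [0.5158, -0.1554, 0.1583]
tool_rot: [-3.14, 0.047, -0.004]
contact_force: [0.6, 0.0, -2.1]
opening: 0.0155
grip_force: 45.1
```

The cover is now about at the bed face, so the hole has found the pin. I keep going in small steps to press.

Request:
{"api": "apply_moves", "payload": {"rows": [0, 0, 0.0025, 0, 0, 0, 0, 0, 0.005, 0, 0, 0, 0, 0, 0.005, 0, 0, 0]}}

```text
t: 15.15
tool_pos: [0.5159, -0.1554, 0.1557]
tool_rot: [-3.14, 0.047, -0.004]
contact_force: [-3.1, 1.3, 2.9]
opening: 0.0149
grip_force: 45.6
```

Request:
{"api": "apply_moves", "payload": {"rows": [0, 0, 0.0025, 0, 0, 0, 0, 0, 0.005, 0, 0, 0, 0, 0, 0.005, 0, 0, 0]}}

```text
t: 15.45
tool_pos: [0.5159, -0.1554, 0.1526]
tool_rot: [-3.14, 0.047, -0.004]
contact_force: [-2.9, 0.4, 5.4]
opening: 0.0151
grip_force: 46.0
```

Request:
{"api": "apply_moves", "payload": {"rows": [-0.0005, 0, 0.0025, 0, 0, 0, -0.0005, 0, 0.005, 0, 0, 0, -0.0005, 0, 0.005, 0, 0, 0]}}

```text
t: 15.75
tool_pos: [0.5158, -0.1554, 0.15]
tool_rot: [-3.14, 0.047, -0.005]
contact_force: [-2.5, 0.9, 6.2]
opening: 0.015
grip_force: 46.2
```

Request:
{"api": "apply_moves", "payload": {"rows": [0, 0, 0.002, 0, 0, 0, 0, 0, 0.004, 0, 0, 0, 0, 0, 0.004, 0, 0, 0]}}

```text
t: 16.05
tool_pos: [0.5159, -0.1554, 0.1482]
tool_rot: [-3.14, 0.047, -0.004]
contact_force: [-4.3, 2.4, 9.4]
opening: 0.0152
grip_force: 46.7
```

Request:
{"api": "apply_moves", "payload": {"rows": [0, 0, 0.001, 0, 0, 0, 0, 0, 0.002, 0, 0, 0, 0, 0, 0.002, 0, 0, 0]}}

```text
t: 16.35
tool_pos: [0.516, -0.1555, 0.1481]
tool_rot: [-3.14, 0.047, -0.004]
contact_force: [-8.6, 2.9, 15.5]
opening: 0.015
grip_force: 47.7
```

Stop reached: z holds at 0.148 while the force jumps to 15.5 N. One check picture before handing in.

```bash
python3 - <<'E'
from h import *
im,d=ctrl.get_image("scene");cv2.imwrite("pics/g.png",np.hstack([cv2.resize(im[130:290,200:340],(490,560)),cv2.resize(im[90:250,340:420],(280,560))]))
o=ctrl.get_obs();print(o["tool_pos"],o["contact_force"],o["t"],o["grip_force"])
W=cloud("scene",d).reshape(-1,3)
Q=W[(W[:,2]>.05)&(W[:,2]<.062)&(W[:,0]>.37)&(W[:,0]<.43)&(W[:,1]>.2)&(W[:,1]<.35)];print("bar",rect(Q))
E
```

```text
[ 0.51597174 -0.15546523  0.14816337] [-7.81309948  4.02059128 15.82938453] 16.4 47.65461981296539
bar (array([411.6, 271.5]), array([ 17.6, 126.1]), 2.69)
```

View pics/g.png

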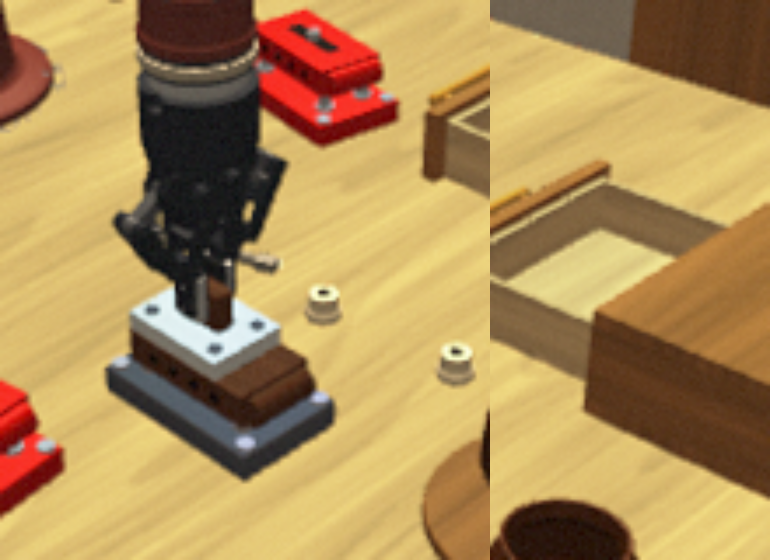

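The picture shows the cover lying flat and square on the walnut bed, at (205,330). The bed is low on its base, the drawer is still open, and the bystanders have not moved. I hand it in now, still pressing.

```bash
python3 -c "
from station import ctrl
print(ctrl.finish_job())"
```

```text
the job is handed in; nothing more can be done
None
```

The job is handed in at about 16.5 s: the drawer is out at its stop, the cover sits flat over the pin on the walnut peg box, and the arm is still pressing it down on its stop with about 16 N.

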